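Clamp a strain-gauge bond: slide the jaw till it binds, then screw tight

ROBOT

A 7-joint arm with a two-finger parallel gripper is mounted at the origin on the work surface. World frame = base frame: x ahead of the robot, y to its left, z up, the work surface at z = 0. Lengths are in mm, angles in rad, forces in N, time in s.
With the tool pointing down it reaches from about 425 to 825 mm from the base axis. Payload 3.6 kg.
Tool frame: the origin (TCP) lies at the very end of the fingers, on their centre line; the grasp point (between the pads) lies 19 mm behind it; z points along the fingers, y is the direction in which the jaws open and shut (so a half turn about z gives the same grasp; the last joint's range is limited). The gripper opens to 85 mm and grips with 20 to 120 N. Pads are 22 mm wide; open, the fingers measure 114 mm over their backs; the gripper's body (76 mm by 85 mm) begins 54 mm behind the grasp point. The pads swing forward as they close: fully open they stand 13 mm farther back than shut.
Start: joints at [-1.155, 0.615, -0.013, 1.423, 0.008, 1.103, -0.04], TCP at [277.883, 587.574, 231.297] pointing down, gripper open.
Joint ranges: [-3.12, 3.12], [-0.3, 2.06], [-1.34, 1.32], [0.26, 2.42], [-1.36, 4.5], [0.01, 1.98], [-2.84, 2.84]. Speed limits (rad/s): [2.79, 2.79, 3.14, 3.14, 3.14, 3.14, 3.14].

INTERFACE

Orientations are given as [roll, pitch, yaw] about the fixed x, y, z axes, in that order (R = Rz(yaw) Ry(pitch) Rx(roll)).
In Python, from rig import bot gives the robot as it stands.
- The arm moves only by the shell command python3 -m handwheel 'ROWS' [FORCE]. ROWS is JSON, a list that holds one entry, the list of rows, each a list of 7 numbers: the shift along the tool's x, y, z as a fraction of full scale, then the turn, a rotation vector about the tool's x, y, z as a fraction of full scale, then the opening, from 0 (shut) to 1 (fully open). A call has 1 to 12 rows; each row shifts and turns the commanded pose from where the row before left it, along the tool's axes as they then stand; what a row does not reach is not made up. Full scale, the value 1, is 0.025 m for a shift and 5 degrees for a turn. A row lasts 1/8 s, in which the tool goes at most 62.5 mm and 10.7 degrees, less where a joint would pass 70% of its speed; a pose out of reach is approached as far as the arm can. A call with a number of a shift or a turn outside -1 to 1 is refused whole. A call with a gripper value outside its range is refused whole. The fingers move at their own pace and stop on an object; FORCE is the grip in N (left out, the last holds). Time passes only in rows, so rows that do not move let the fingers close. It gives the time, the measured TCP pose, the force and the opening at its end, in the units of the state.
- bot.read_state(): the state, without advancing time (a new reading comes with each control period).
- bot.camera(name): name is "scene" or "top" or "wrist"; returns the picture (400x640x3 uint8, blue, green, red); there is no depth.
- bot.camera_info(name): a dict with "camera_matrix" (3x3 intrinsics, pixels), "rvec" (rotation vector, rad) and "tvec" (3), from world to camera coordinates, as OpenCV has them; the wrist camera has in their place "tool_from_camera" (4x4, takes a point from camera to tool coordinates, whose origin is the TCP and whose axes are the flange's). Camera axes: x right, y down, z forward; pixel columns grow to the right and rows downward; lengths in mm; the calibration is good to about 2 mm. A picture is of the moment at which its call begins: read the wrist's pose just before it. camera_info takes no time and is no camera call.
- bot.hand_in(): hands the job in, once; it reports no verdict.
The state is a dict: "time": time; "joint_positions": joint angles; "qd": joint speeds; "tau": joint torques, N m; "eef_pos": TCP position; "tool_rot": TCP orientation; "force": force on the tool from outside, world axes, zero at the start; "ft_torque": the same for the moment, N m; "grip_width": finger opening in mm.
Only numpy, scipy, OpenCV 4.12 (cv2) and the standard library are available. Lean on these libraries where they do the work, as an engineer would, in place of code of your own. Each camera call takes 0.05 s, during which the arm holds its last target. There are 200 camera calls.

TASK

On the sloped blue stand a mortar prism has a freshly glued strain gauge under its small aluminium pressure plate. Slide the hold-down clamp's jaw down its bar, holding it by the collar, and press moderately until the foot bears on the plate and the jaw cocks and stays bound on the bar when you let go; then screw the red handle clockwise about one turn more, so that it holds the plate firmly without crushing the gauge, and leave it so. Do not shift the prism, and leave the other things on the bench as they stand.

Things in the scene. Friction and masses are not known exactly. Their poses are not given: they have to be found in the camera images.
- stand: Blue welded steel stand, 190 x 190 mm, fixed. Origin: centre of its footprint on the bench. Its x axis points horizontally uphill (at yaw 0 away from the robot). On it lies a steel bed sloping 30 degrees down towards -x; the bed's normal, tilted 30 degrees from vertical towards -x, is also the direction of the clamp's bar and of its screw
- pad_target (a point): Point where the screw's axis meets the top of the unloaded pressure plate, 50 mm off the bed. Its axes: x up the slope, y across, z the bed's normal. The bar's axis runs parallel to this z, 90 mm up the slope (+x)
- specimen: Grey mortar prism 40 x 160 x 40 mm, loose, lying across the slope against a ledge 16 mm high. Origin: centre of its underside; y along its length, z the bed's normal
- pressure_plate: Aluminium plate 30 x 34 x 6 mm on a rubber pad (about 40 N squeezes it 1 mm), attached to the prism's top middle. Origin: centre of its underside; z the bed's normal
- sliding_jaw: The clamp's free jaw, carrying collar, arm and screw. Origin: on the bar's axis, middle of the collar; z along the bar, off the bed. It starts 10 to 25 mm too high. A drag keeps it where it is left: it slides with about 4 to 8 N if held square by the collar; a push far out on the arm only jams it
- collar_top (a point): Centre of the top of the jaw's dark steel collar, on the bar's axis. The collar is 45 mm (along the slope) x 26 mm (across) x 56 mm high, and can be pinched across its 26 mm; the bar (22 x 8 mm) sticks out of it by up to 33 mm when the jaw is down. The arm (18 mm wide, 28 mm high, its top 14 mm lower) runs from the collar down the slope to the screw
- jaw_tilt (a joint): Tilt of the jaw on the bar (rad): negative while it hangs free, arm end drooping (about -0.03); positive with the arm end lifted. Bound on the bar from about +0.025; a little more as the screw loads it, about 0.044 at 40 N
- screw (a joint): Turn of the screw (rad), growing clockwise seen from the handle, which drives the foot out 4 mm per turn (starts somewhere in 0.5 to 7, ends at 44). It turns with 0.03 N m when free and 0.1 to 0.2 N m once the foot bears hard. From a jaw pressed on with 15 N, nine tenths of a turn gives about 40 N
- handle_grip (a point): Point on the screw's axis in the red round plastic handle (30 mm diameter, 66 mm long), 18 mm below its top. Clear all round; the handle sinks 4 mm per turn as it is screwed down
- clamp_pad: Steel pressure foot, 24 mm diameter, on the screw's lower end. It tips on its ball and turns with the screw. Origin: the ball, on the screw's axis, 9 mm above its face
- pad_face (a point): Centre of the underside of the pressure foot: it must come down to pad_target
- graduate: Clear measuring cylinder 28 mm diameter, 195 mm high, blue eight-sided foot 64 mm wide; leave alone. Origin: centre of its underside
- spare_prism: Second mortar prism 40 x 160 x 40 mm lying on the bench; leave alone. Origin: centre of its underside
- hardener: Brown bottle 48 mm diameter, 105 mm high; leave alone. Origin: centre of its underside
- beaker: Clear beaker 68 mm diameter, 85 mm high; leave alone. Origin: centre of its underside
Things that resemble listed ones, but are neither listed nor needed, are in the scene too. Leave any purple look-alike of the specimen alone.

How it is judged (in metres and radians):
On the way:
1. the jaw is slid down so that its foot bears on the plate, and it stays there let go, tilted and bound on the bar, not yet loaded hard (contact force between clamp_pad and pressure_plate between 0.3 and 15 N and value of joint jaw_tilt above 0.01 rad and contact force between the fingers and sliding_jaw below 0.2 N), for 0.2 s.
At the end, for the whole second after the job is handed in: the foot presses on the plate with 25 to 70 N, the jaw is still and bound on the bar with its arm end lifted (tilt above 0.015 rad), and the prism lies within 8 mm of where it was (contact force between clamp_pad and pressure_plate between 25 and 70 N and value of joint jaw_tilt above 0.015 rad and distance of specimen from where it was at the start of the episode below 0.008 m and linear speed of sliding_jaw below 0.005 m/s); the robot touches nothing.
It fails at once if the gauge is crushed (over 110 N on the plate) (contact force between clamp_pad and pressure_plate above 110 N).
It fails at once if another thing on the bench is shifted by 40 mm or knocked over (distance of any of graduate, spare_prism, hardener, beaker from where it was at the start of the episode above 0.04 m or angle between any of graduate, hardener, beaker's own z axis and vertical above 0.6 rad).
It also fails if it takes over 62 s, if anything falls off the work surface, if the arm or the gripper's body presses on something with over 40 N, if the wrist force passes 120 N, or if a joint passes its speed limit or range.

## Working session

There is one attempt and no reset: what is moved stays moved. The work goes in short steps, Python scripts to look and compute and a shell command to move; the robot and the scene stay as the last step left them, time stands still between calls to the robot, and variables do not carry over. Pictures are saved under pics/ and viewed, about 8 in all and at most 12, crops included, and the job is handed in when it is done.

```bash
ls; mkdir -p pics; python3 - <<'E'
from rig import bot
import cv2,numpy as np
print(bot.read_state())
a=bot.camera("scene");b=bot.camera("top")
cv2.imwrite("pics/scene.png",a);cv2.imwrite("pics/top.png",b)
for n in("scene","top","wrist"):print(n,bot.camera_info(n))
E
```

```text
pics
{'time': 0.0, 'joint_positions': array([-1.15551893,  0.61591345, -0.01261008,  1.42494505,  0.00810178,
        1.10338998, -0.04037175]), 'qd': array([-0.00054526,  0.00186175, -0.00052167, -0.00152991,  0.00027758,
        0.00049432, -0.00085828]), 'tau': array([-2.22420786e-04, -4.69210804e+01,  2.58530667e-01, -1.71037710e+01,
        9.85933497e-03,  9.64973326e-03, -1.20003386e-05]), 'eef_pos': array([277.56644923, 586.88977953, 230.12662207]), 'tool_rot': array([-3.13898744e+00,  4.36476184e-05,  2.69990608e+00]), 'force': array([0.27030826, 0.05147423, 0.11294884]), 'ft_torque': array([-0.00827348,  0.02879849,  0.02997259]), 'grip_width': 85.38251872962603}
scene {'camera_matrix': array([[366.05869721,   0.        , 316.29347184],
       [  0.        , 366.05869721, 195.71295537],
       [  0.        ,   0.        ,   1.        ]]), 'rvec': array([ 1.95645173,  1.30488117, -0.6178226 ]), 'tvec': array([-293.69685838, -203.48032741, 1238.57758369])}
top {'camera_matrix': array([[385.75600099,   0.        , 324.43916138],
       [  0.        , 385.75600099, 201.68552839],
       [  0.        ,   0.        ,   1.        ]]), 'rvec': array([ 2.09937301, -2.15423779,  0.20420135]), 'tvec': array([ 54.36063218, 621.58952833, 957.45021884])}
wrist {'camera_matrix': array([[344.69655924,   0.        , 324.42513302],
       [  0.        , 344.69655924, 201.15766193],
       [  0.        ,   0.        ,   1.        ]]), 'tool_from_camera': array([[ 9.25857988e-04, -9.49670064e-01, -3.13250559e-01,
         8.12610020e+01],
       [ 9.99999565e-01,  8.43630277e-04,  3.98042917e-04,
        -2.08784511e+00],
       [-1.13741786e-04, -3.13250792e-01,  9.49670432e-01,
        -1.43380371e+02],
       [ 0.00000000e+00,  0.00000000e+00,  0.00000000e+00,
         1.00000000e+00]])}
```

View pics/scene.png

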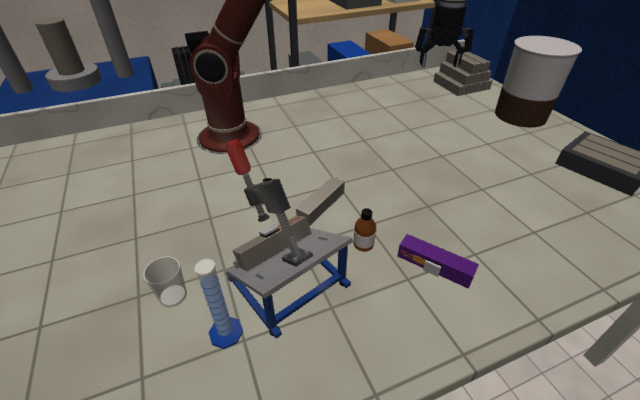

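View pics/top.png

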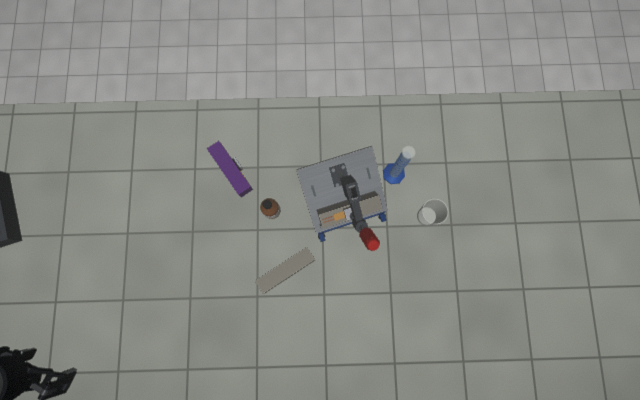

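The scene view shows the stand, with the red handle at (238,157), the collar at (270,195), the foot at (263,217) and the bar base at (297,257). The top view shows the red handle at (369,240) and the collar at (350,190). Look-alikes: the spare prism at (285,270) in top and the purple box at (230,168). The only clamp is the one on the blue stand. I'll check it in one close crop and triangulate.

```bash
cat > h.py <<'E'
import cv2,numpy as np
from rig import bot
from scipy.spatial.transform import Rotation as Ro
def P(n):
    i=bot.camera_info(n);K=np.array(i["camera_matrix"],float)
    return K@np.c_[cv2.Rodrigues(np.array(i["rvec"]))[0],np.array(i["tvec"])]
def Pw(s):
    i=bot.camera_info("wrist");T=np.eye(4);T[:3,:3]=Ro.from_euler("xyz",s["tool_rot"]).as_matrix();T[:3,3]=s["eef_pos"]
    return np.array(i["camera_matrix"])@np.linalg.inv(T@np.array(i["tool_from_camera"]))[:3]
def tri(A,a,B,b):
    X=cv2.triangulatePoints(A,B,np.array(a,float),np.array(b,float))[:,0];return X[:3]/X[3]
def ray(A,p,z):  # onto plane z
    M=np.c_[A[:,0],A[:,1],-np.array([*p,1.])];s=np.linalg.solve(M,-(A[:,2]*z+A[:,3]));return np.array([s[0],s[1],z])
def proj(A,X):
    u=A@np.append(X,1);return u[:2]/u[2]
def red(im,roi):
    x0,y0,x1,y1=roi;h=cv2.cvtColor(im,cv2.COLOR_BGR2HSV)[y0:y1,x0:x1]
    m=(((h[...,0]<8)|(h[...,0]>172))&(h[...,1]>140)&(h[...,2]>60)).astype(np.uint8)
    c=max(cv2.findContours(m,0,1)[0],key=cv2.contourArea)+[x0,y0]
    return c,cv2.minAreaRect(c)
E
python3 - <<'E'
from h import *
S,T=P("scene"),P("top");a=cv2.imread("pics/scene.png");b=cv2.imread("pics/top.png")
ca,ra=red(a,(215,132,262,185));cb,rb=red(b,(345,215,400,260))
print(ra,rb)
Xa=ca.reshape(-1,2).mean(0)
print(tri(S,ra[0],T,rb[0]))
A=cv2.resize(a[120:340,130:370],None,fx=3.3,fy=2.7,interpolation=2)
B=cv2.resize(b[130:265,280:430],None,fx=5,fy=4,interpolation=2)
A=cv2.resize(a[130:290,190:310],None,fx=3.3,fy=3.3,interpolation=2);B=cv2.resize(b[140:258,290:390],None,fx=4,fy=4,interpolation=2)
H=max(A.shape[0],B.shape[0]);f=lambda I:cv2.copyMakeBorder(I,0,H-I.shape[0],0,0,0)
cv2.imwrite("pics/crop.png",np.hstack([f(A),f(B)]));print(A.shape,B.shape)
E
```

```text
((246.3595733642578, 152.29107666015625), (34.75944519042969, 36.166378021240234), 65.55604553222656) ((369.1922912597656, 239.0384521484375), (23.02005958557129, 12.480754852294922), 56.3099365234375)
[506.8881292  -43.3887345  250.85055598]
(528, 396, 3) (472, 400, 3)
```

View pics/crop.png

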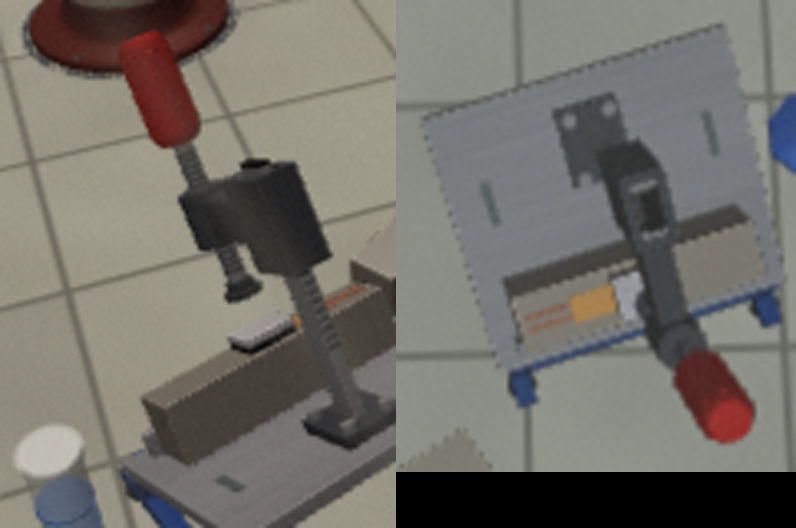

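Left, the handle top is at scene (232.4,141.5), its lower end at (246,172), the bar top at (268,179.5) and the bar base at (293.6,253.6). Right, the handle top is at top (372,244.7), its lower end at (364,230.5), the collar top at (354,191) and the base plate at about (340,172). This is the right clamp: foot above the white plate, jaw raised.

```bash
python3 - <<'E'
from h import *
S,T=P("scene"),P("top")
c=lambda x,y:(x/3.3+190,y/3.3+130)
t=lambda x,y:((x-396)/4+290,y/4+140)
h1=tri(S,c(143,40),T,t(724,419));h0=tri(S,c(183,138),T,t(693,362))
bt=tri(S,c(260,164),T,t(653,205))
print("handle top",h1,"bot",h0,np.linalg.norm(h1-h0));print("bar top",bt)
d=(h1-h0)/np.linalg.norm(h1-h0);print("axis",d,"tilt",np.degrees(np.arccos(d[2])),"yaw uphill",np.arctan2(-d[1],-d[0]))
# bed edges: corners via top rays; lower edge z unknown -> fit using across direction (horizontal)
for z in(140,150,160):
    p,q=ray(T,t(422,118),z),ray(T,t(723,25),z);e=p-q;print("uphill edge",z,p,q,np.linalg.norm(e), "yaw",np.arctan2(e[1],e[0])-np.pi/2)
for z in(40,50,60):
    p,q=ray(T,t(498,370),z),ray(T,t(783,283),z);e=p-q;print("lower edge",z,p,q,np.linalg.norm(e),"yaw",np.arctan2(e[1],e[0])-np.pi/2)
E
```

```text
handle top [491.81915084 -54.03713532 267.92065085] bot [526.61218874 -45.35673852 218.46570104] 61.08761605824942
bar top [608.34020194 -22.18092761 249.9368855 ]
axis [-0.5695596  -0.14209749  0.80957407] tilt 35.945662485952454 yaw uphill 0.2444954066761391
uphill edge 140 [689.37652515 105.40886883 140.        ] [744.34420537 -82.05675852 140.        ] 195.35815136454917 yaw 0.2852201948075137
uphill edge 150 [686.60635951 104.76947861 150.        ] [740.97358191 -80.64830531 150.        ] 193.2240913144697 yaw 0.28522019480751193
uphill edge 160 [683.83619387 104.1300884  160.        ] [737.60295844 -79.23985209 160.        ] 191.0900312643902 yaw 0.2852201948075126
lower edge 40 [544.00820994  63.89846987  40.        ] [ 597.27266192 -127.39720501   40.        ] 198.57275008001974 yaw 0.27156193920941596
lower edge 50 [542.94244596  63.73084359  50.        ] [ 595.68234698 -125.68094201   50.        ] 196.61719579402416 yaw 0.2715619392094155
lower edge 60 [541.87668197  63.5632173   60.        ] [ 594.09203203 -123.964679     60.        ] 194.66164150802854 yaw 0.27156193920941507
```

Yaw is about 0.28 from the edges, and the bar top is at about (608,-22,250). The screw and bar are 96 mm apart by measurement against the stated 90, which is close enough for the approach. First I go up and over.

```bash
python3 -m handwheel '[[[0,0,-0.96,0,0,0,1],[0,0,-0.96,0,0,0,1],[0,0,-0.96,0,0,0,1],[0,0,-0.96,0,0,0,1],[0,0,-0.96,0,0,0,1],[-0.94,-0.8,0,0,0,0,1],[-0.94,-0.8,0,0,0,0,1],[-0.94,-0.8,0,0,0,0,1],[-0.94,-0.8,0,0,0,0,1],[-0.94,-0.8,0,0,0,0,1],[-0.94,-0.8,0,0,0,0,1],[-0.94,-0.8,0,0,0,0,1]]]' 40
python3 -m handwheel '[[[-0.94,-0.8,0,0,0,0,1],[-0.94,-0.8,0,0,0,0,1],[-0.94,-0.8,0,0,0,0,1],[-0.94,-0.8,0,0,0,0,1],[-0.94,-0.8,0,0,0,0,1],[-0.94,-0.8,0,0,0,0,1],[-0.94,-0.8,0,0,0,0,1],[-0.94,-0.8,0,0,0,0,1],[-0.94,-0.8,0,0,0,0,1],[-0.94,-0.8,0,0,0,0,1],[-0.94,-0.8,0,0,0,0,1]]]'
```

```text
time: 1.6
eef_pos: [366.9, 389.4, 350.8]
tool_rot: [-3.14, -0.0, 2.7]
force: [0.3, 1.3, -0.0]
grip_width: 85.3
time: 2.98
eef_pos: [506.3, 80.3, 350.8]
tool_rot: [-3.141, -0.001, 2.7]
force: [0.2, 0.8, -0.8]
grip_width: 85.4
```

```bash
python3 -m handwheel '[[[-0.95,-0.81,0,0,0,0,1],[-0.95,-0.81,0,0,0,0,1],[-0.95,-0.81,0,0,0,0,1],[-0.95,-0.81,0,0,0,0,1],[0,0,0,0,0,1,1],[0,0,0,0,0,1,1],[0,0,0,0,0,1,1],[0,0,0,0,0,1,1],[0,0,0,0,0,1,1],[0,0,0,0,0,1,1],[0,0,0,0,0,1,1],[0,0,0,0,0,1,1]]]'
python3 -m handwheel '[[[0,0,0,0,0,1,1],[0,0,0,0,0,1,1],[0,0,0,0,0,1,1],[0,0,0,0,0,1,1],[0,0,0,0,0,1,1],[0,0,0,0,0,1,1],[0,0,0,0,0,1,1],[0,0,0,0,0,1,1],[0,0,0,0,0,1,1],[0,0,0,0,0,1,1]]]'
python3 -m handwheel '[[[0,0,0,0,0,1,1],[0,0,0,0,0,1,1],[0,0,0,0,0,1,1],[0,0,0,0,0,1,1],[0,0,0,0,0,1,1],[0,0,0,0,0,1,1],[0,0,0,0,0,1,1],[0,0,0,0,0,1,1],[0,0,0,0,0,1,1],[0,0,0,0,0,0.7,1],[0,0,0,0,0,0,1]]]'
python3 - <<'E'
from h import *
print(bot.read_state()["joint_positions"])
E
```

```text
time: 4.47
eef_pos: [557.3, -32.4, 350.7]
tool_rot: [-3.14, -0.001, 1.999]
force: [0.4, -0.6, -0.2]
grip_width: 85.2
time: 5.72
eef_pos: [557.2, -32.3, 350.7]
tool_rot: [-3.14, 0.0, 1.126]
force: [0.1, -1.1, 0.4]
grip_width: 85.6
time: 7.1
eef_pos: [557.4, -32.2, 350.8]
tool_rot: [-3.141, 0.001, 0.283]
force: [-0.1, -0.3, 0.8]
grip_width: 85.5
[-0.48214177  0.46224085  0.80691609  1.50998006 -0.33895657  1.31569505
 -0.92877148]
```

```bash
python3 -m handwheel '[[[0,0,0,0,1,0,1],[0,0,0,0,1,0,1],[0,0,0,0,1,0,1],[0,0,0,0,1,0,1],[0,0,0,0,1,0,1],[0,0,0,0,1,0,1],[0,0,0,0,0,0,1],[0,0,0,0,0,0,1]]]'
python3 - <<'E'
from h import *
s=bot.read_state();w=bot.camera("wrist");cv2.imwrite("pics/w1.png",w);np.save("w1.npy",Pw(s))
print(s["joint_positions"],s["eef_pos"],s["tool_rot"])
print(proj(Pw(s),np.array([608,-22,250.])))
E
```

```text
time: 8.1
eef_pos: [558.2, -32.3, 351.7]
tool_rot: [3.141, -0.523, 0.284]
force: [-0.1, 0.5, -0.6]
grip_width: 85.8
[-0.45986738  0.20211643  0.72040044  1.92450162 -0.6205626   0.6815323
 -0.65397754] [558.17436757 -32.31833003 351.71221653] [ 3.14090386 -0.52330246  0.28387016]
[328.25736374 202.40443667]
```

View pics/w1.png

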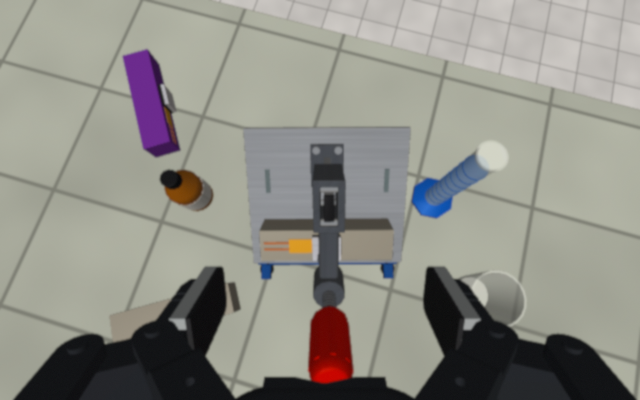

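The wrist view shows the bar top at (329,205), where the projection predicted (328,202), with the jaw collar around it (315–345, 180–228). The bed sides are parallel to the image columns, so the yaw is good. Now the pixel edges and the offsets in tool axes.

```bash
python3 - <<'E'
from h import *
s=bot.read_state();R=Ro.from_euler("xyz",s["tool_rot"]).as_matrix()
S,T,W=P("scene"),P("top"),Pw(s)
for X in ([608.3,-22.2,249.9],tri(S,(268.8,179.7),W,(329,203)),tri(T,(354.2,191.2),W,(329,203))):
    print(np.array(X),"tool",R.T@(np.array(X)-s["eef_pos"]))
w=cv2.imread("pics/w1.png");cv2.imwrite("pics/w1c.png",cv2.resize(w[135:315,270:390],None,fx=3.3,fy=3.3,interpolation=2))
E
```

```text
[608.3 -22.2 249.9] tool [ -6.96665885   4.2671294  113.51069703]
[608.33316706 -21.0767718  249.46005094] tool [ -6.88613033   3.19770251 114.06399452]
[605.47435867 -23.12589625 261.83230794] tool [ -3.57668605   4.3757912  101.69046934]
```

View pics/w1c.png

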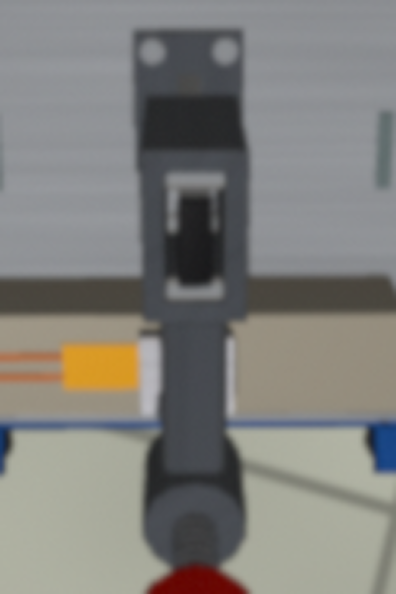

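The crop shows the collar top face centred at wrist pixel (328.8,206), 32 px wide, so about 123 mm ahead of the TCP, with the bar about 10 mm proud of it. Next I go 88 mm closer, correct the offset and measure a second time.

```bash
python3 -m handwheel '[[[-0.08,0.025,0.88,0,0,0,1],[-0.08,0.025,0.88,0,0,0,1],[-0.08,0.025,0.88,0,0,0,1],[-0.08,0.025,0.88,0,0,0,1],[0,0,0,0,0,0,1],[0,0,0,0,0,0,1]]]'
python3 - <<'E'
from h import *
s=bot.read_state();w=bot.camera("wrist");cv2.imwrite("pics/w2.png",w[:,170:490]);np.save("w2.npy",Pw(s))
print(s["eef_pos"],s["tool_rot"],s["force"])
E
```

```text
time: 8.9
eef_pos: [594.6, -24.8, 271.8]
tool_rot: [3.141, -0.524, 0.283]
force: [0.6, -0.1, -0.4]
grip_width: 85.4
[594.55460323 -24.80544043 271.80571128] [ 3.14055257 -0.5242768   0.28326337] [ 0.61506842 -0.11967552 -0.44686218]
```

View pics/w2.png

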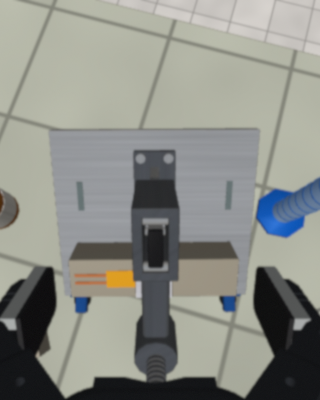

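The collar top face spans columns 302–349 and rows 208–280, with its centre at (325.5,244). That is midway between the fingertips (225 and 425).

```bash
python3 - <<'E'
from h import *
s=bot.read_state();R=Ro.from_euler("xyz",s["tool_rot"]).as_matrix()
X=tri(np.load("w1.npy"),(328.8,205.9),np.load("w2.npy"),(325.5,244));print(X,R.T@(X-s["eef_pos"]))
X=tri(P("scene"),(190+265/3.3,130+173/3.3),np.load("w2.npy"),(325.5,244));print(X,R.T@(X-s["eef_pos"]))
E
```

```text
[606.59406974 -22.95714835 243.86283705] [-3.65681714  1.48245047 30.57325023]
[607.32960124 -20.04279873 242.21257908] [-3.16836354 -1.11281781 32.7604373 ]
```

```bash
python3 -m handwheel '[[[-0.03,0,0.62,0,0,0,1],[-0.03,0,0.62,0,0,0,1],[-0.03,0,0.62,0,0,0,1],[-0.01,0,0.62,0,0,0,1],[0,0,0,0,0,0,1],[0,0,0,0,0,0,1]]]'
python3 -m handwheel '[[[0,0,0,0,0,0,0],[0,0,0,0,0,0,0],[0,0,0,0,0,0,0],[0,0,0,0,0,0,0],[0,0,0,0,0,0,0],[0,0,0,0,0,0,0],[0,0,0,0,0,0,0],[0,0,0,0,0,0,0]]]' 40
python3 - <<'E'
from h import *
s=bot.read_state();print(s["force"],s["ft_torque"],s["grip_width"],s["eef_pos"])
E
```

```text
time: 9.7
eef_pos: [621.9, -16.9, 217.3]
tool_rot: [3.141, -0.525, 0.283]
force: [0.3, -0.9, -0.7]
grip_width: 85.4
time: 10.7
eef_pos: [621.8, -17.2, 216.4]
tool_rot: [3.141, -0.524, 0.282]
force: [-0.9, -1.6, 3.3]
grip_width: 25.5
[-0.94870197 -1.62513794  3.28431525] [-0.45170052  0.48509859 -0.12496863] 25.461968556022228 [621.76345152 -17.21157991 216.44084805]
```

```bash
cat > f.py <<'E'
from h import *
s=bot.read_state();R=Ro.from_euler("xyz",s["tool_rot"]).as_matrix()
print("t",round(s["time"],2),"F tool",(R.T@s["force"]).round(1),"M tool",(R.T@s["ft_torque"]).round(2),"depth",(R.T@s["eef_pos"]).round(1),"w",round(s["grip_width"],1),"rot",s["tool_rot"].round(3))
E
python3 f.py
python3 -m handwheel '[[[0,0,0.1,0,0,0,0],[0,0,0.1,0,0,0,0],[0,0,0.1,0,0,0,0]]]'; python3 f.py
python3 -m handwheel '[[[0,0,0.05,0,0,0,0],[0,0,0.05,0,0,0,0]]]'; python3 f.py
```

```text
t 10.7 F tool [ 0.5  1.3 -3.5] M tool [-0.32 -0.59 -0.04] depth [621.2 189.6 109.2] w 25.5 rot [ 3.141 -0.524  0.282]
time: 11.08
eef_pos: [625.0, -16.2, 210.6]
tool_rot: [-3.142, -0.525, 0.282]
force: [-5.7, -2.2, 9.3]
grip_width: 25.5
t 11.07 F tool [ -0.6   0.5 -11.1] M tool [-0.04 -0.88 -0.04] depth [621.2 189.4 116.2] w 25.5 rot [-3.142 -0.525  0.282]
time: 11.32
eef_pos: [626.2, -15.9, 208.5]
tool_rot: [-3.142, -0.525, 0.282]
force: [-5.8, -1.8, 8.5]
grip_width: 25.4
t 11.32 F tool [ -1.    0.1 -10.4] M tool [-0.12 -0.86 -0.12] depth [621.2 189.3 118.7] w 25.4 rot [-3.142 -0.525  0.282]
```

```bash
for i in 1 2; do :; done
python3 -m handwheel '[[[0,0,0.05,0,0,0,0],[0,0,0.05,0,0,0,0]]]' >/dev/null; python3 f.py
python3 -m handwheel '[[[0,0,0.05,0,0,0,0],[0,0,0.03,0,0,0,0]]]' >/dev/null; python3 f.py
```

```text
t 11.57 F tool [ -1.7   0.7 -11.3] M tool [-0.05 -0.83 -0.06] depth [621.2 189.4 121.2] w 25.0 rot [ 3.142 -0.525  0.282]
t 11.82 F tool [ -1.5   1.2 -10.9] M tool [-0.08 -0.79 -0.08] depth [621.2 189.3 123.2] w 25.3 rot [-3.142 -0.525  0.282]
```

```bash
python3 -m handwheel '[[[0,0,0.04,0,0,0,0],[0,0,0.02,0,0,0,0]]]' >/dev/null; python3 f.py
python3 -m handwheel '[[[0,0,0.04,0,0,0,0],[0,0,0.02,0,0,0,0]]]' >/dev/null; python3 f.py
python3 -m handwheel '[[[0,0,0.02,0,0,0,0],[0,0,0.02,0,0,0,0]]]' >/dev/null; python3 f.py
```

```text
t 12.07 F tool [-1.3 -0.6 -9.8] M tool [-0.11 -0.79 -0.09] depth [621.2 189.3 124.7] w 25.6 rot [ 3.142 -0.525  0.282]
t 12.32 F tool [ -1.4   0.9 -10.9] M tool [-0.13 -0.79 -0.08] depth [621.2 189.4 126.2] w 25.8 rot [ 3.142 -0.525  0.282]
t 12.57 F tool [ -1.7   0.9 -11. ] M tool [-0.08 -0.79 -0.14] depth [621.2 189.3 127.2] w 25.2 rot [ 3.142 -0.525  0.282]
```

```bash
python3 -m handwheel '[[[0,0,0.02,0,0,0,0],[0,0,0.02,0,0,0,0]]]' >/dev/null; python3 f.py
python3 -m handwheel '[[[0,0,0.02,0,0,0,0],[0,0,0.02,0,0,0,0]]]' >/dev/null; python3 f.py
python3 -m handwheel '[[[0,0,0.02,0,0,0,0],[0,0,0.02,0,0,0,0]]]' >/dev/null; python3 f.py
```

```text
t 12.82 F tool [ -1.5   0.9 -10.3] M tool [-0.12 -0.78 -0.07] depth [621.2 189.4 128.2] w 25.4 rot [ 3.142 -0.525  0.282]
t 13.07 F tool [ -1.7   1.2 -10.8] M tool [-0.04 -0.74 -0.05] depth [621.2 189.3 129.1] w 25.2 rot [-3.142 -0.525  0.282]
t 13.32 F tool [ -1.8   1.  -10.7] M tool [-0.07 -0.82 -0.  ] depth [621.2 189.3 130.2] w 25.7 rot [ 3.142 -0.525  0.282]
```

```bash
python3 - <<'E'
from h import *
a=bot.camera("scene");cv2.imwrite("pics/s2.png",cv2.resize(a[100:280,180:330],None,fx=3.3,fy=3.3,interpolation=2))
E
```

```text
(no output)
```

View pics/s2.png

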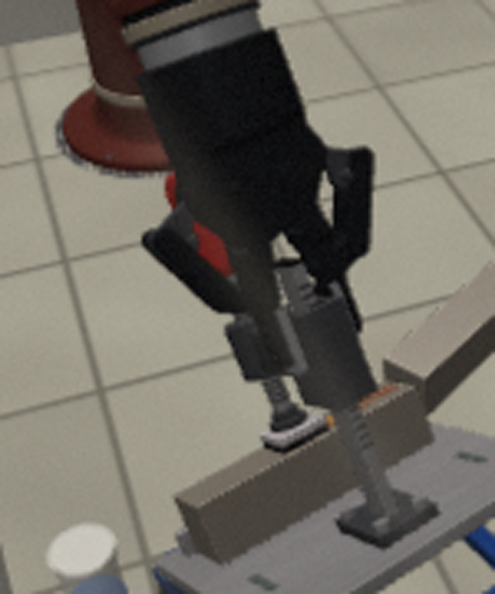

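The jaw has come down with the fingers, with the bar now well proud of the collar. The foot, at crop (290,415), is at the plate (295,430) or just above it. I keep feeling downwards in small steps.

```bash
python3 -m handwheel '[[[0,0,0.03,0,0,0,0],[0,0,0,0,0,0,0]]]' >/dev/null; python3 f.py
python3 -m handwheel '[[[0,0,0.03,0,0,0,0],[0,0,0,0,0,0,0]]]' >/dev/null; python3 f.py
python3 -m handwheel '[[[0,0,0.03,0,0,0,0],[0,0,0,0,0,0,0]]]' >/dev/null; python3 f.py
```

```text
t 13.62 F tool [-1.4 -0.5 -9.3] M tool [-0.11 -0.81 -0.09] depth [621.2 189.3 130.9] w 25.2 rot [ 3.142 -0.525  0.282]
t 13.88 F tool [ -0.6   0.7 -10.3] M tool [-0.1  -0.81 -0.05] depth [621.2 189.4 131.7] w 25.2 rot [ 3.141 -0.525  0.282]
t 14.12 F tool [ -0.6   0.1 -10. ] M tool [-0.12 -1.03 -0.12] depth [621.2 189.5 132.4] w 25.4 rot [ 3.141 -0.525  0.282]
```

```bash
python3 -m handwheel '[[[0,0,0.03,0,0,0,0],[0,0,0,0,0,0,0]]]' >/dev/null; python3 f.py
python3 -m handwheel '[[[0,0,0.03,0,0,0,0],[0,0,0,0,0,0,0]]]' >/dev/null; python3 f.py
python3 -m handwheel '[[[0,0,0.03,0,0,0,0],[0,0,0,0,0,0,0]]]' >/dev/null; python3 f.py
```

```text
t 14.38 F tool [  0.2   0.5 -12.8] M tool [-0.04 -1.13 -0.08] depth [621.2 189.8 133.1] w 25.7 rot [ 3.141 -0.525  0.283]
t 14.62 F tool [ -0.3   0.8 -14.3] M tool [-0.05 -1.13 -0.12] depth [621.2 189.9 133.9] w 25.4 rot [ 3.141 -0.525  0.283]
t 14.88 F tool [ -0.1   0.5 -15.6] M tool [-0.01 -1.19 -0.17] depth [621.3 190.  134.7] w 25.4 rot [ 3.141 -0.526  0.283]
```

```bash
python3 -m handwheel '[[[0,0,0.03,0,0,0,0],[0,0,0,0,0,0,0]]]' >/dev/null; python3 f.py
python3 -m handwheel '[[[0,0,0.03,0,0,0,0],[0,0,0,0,0,0,0]]]' >/dev/null; python3 f.py
```

```text
t 15.12 F tool [ -0.3   0.3 -14.2] M tool [ 0.04 -1.05 -0.12] depth [621.5 190.  135.7] w 25.2 rot [ 3.141 -0.526  0.283]
t 15.38 F tool [ -0.1  -0.5 -13.5] M tool [-0.02 -1.05 -0.2 ] depth [621.6 190.  136.5] w 25.7 rot [ 3.141 -0.526  0.283]
```

```bash
python3 -m handwheel '[[[0,0,0.03,0,0,0,0],[0,0,0,0,0,0,0]]]' >/dev/null; python3 f.py
python3 -m handwheel '[[[0,0,0.03,0,0,0,0],[0,0,0,0,0,0,0]]]' >/dev/null; python3 f.py
python3 -m handwheel '[[[0,0,0.02,0,0,0,0],[0,0,0,0,0,0,0]]]' >/dev/null; python3 f.py
```

```text
t 15.62 F tool [  0.6  -1.  -14.3] M tool [ 0.01 -0.98 -0.12] depth [621.7 190.  137.4] w 25.4 rot [ 3.141 -0.526  0.283]
t 15.88 F tool [ -0.4  -0.8 -16.1] M tool [ 0.03 -1.08 -0.14] depth [621.7 190.  138.1] w 25.4 rot [ 3.141 -0.527  0.283]
t 16.12 F tool [  0.1  -1.7 -19.4] M tool [ 0.15 -1.16 -0.17] depth [621.7 190.  138.3] w 25.5 rot [ 3.141 -0.527  0.283]
```

The force now rises sharply with hardly any travel, so the jaw has bound. One more small push, then I release.

```bash
python3 -m handwheel '[[[0,0,0.015,0,0,0,0],[0,0,0,0,0,0,0]]]' >/dev/null; python3 f.py
python3 -m handwheel '[[[0,0,0,0,0,0,0.6],[0,0,0,0,0,0,0.6],[0,0,0,0,0,0,0.8],[0,0,0,0,0,0,1],[0,0,0,0,0,0,1],[0,0,0,0,0,0,1]]]' ; python3 f.py
python3 - <<'E'
from h import *
a=bot.camera("scene");cv2.imwrite("pics/s3.png",cv2.resize(a[100:280,180:330],None,fx=3.3,fy=3.3,interpolation=2))
E
```

```text
t 16.38 F tool [  0.2  -0.3 -21.1] M tool [ 0.2  -1.26 -0.13] depth [621.7 190.1 138.5] w 25.8 rot [ 3.141 -0.527  0.283]
time: 17.12
eef_pos: [636.0, -12.4, 190.2]
tool_rot: [-3.142, -0.523, 0.283]
force: [-0.1, 0.6, -0.2]
grip_width: 85.3
t 17.12 F tool [-0.  -0.6  0.3] M tool [ 0.01 -0.55 -0.02] depth [621.  189.2 138.8] w 85.3 rot [-3.142 -0.523  0.283]
```

View pics/s3.png

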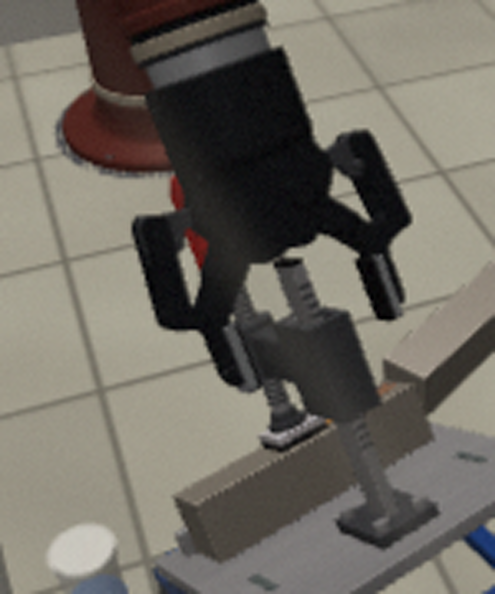

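The scene view shows the fingers clear of the collar, the jaw staying put, and the foot flat on the plate at crop (290,430). Next I back off along the bar and move over to the handle.

```bash
python3 -m handwheel '[[[0,0,-0.92,0,0,0,1],[0,0,-0.92,0,0,0,1],[0,0,-0.92,0,0,0,1],[0,0,-0.92,0,0,0,1],[0,0,-0.92,0,0,0,1],[0,0,-0.92,0,0,0,1],[0,0,-0.92,0,0,0,1],[-0.7,0,0,0,0,0,1],[-0.7,0,0,0,0,0,1],[-0.7,0,0,0,0,0,1],[0,0,0,0,0,0,1],[0,0,0,0,0,0,1]]]' ; python3 f.py
python3 - <<'E'
from h import *
s=bot.read_state();w=bot.camera("wrist");np.save("w3.npy",Pw(s));cv2.imwrite("pics/w3f.png",w)
t=bot.camera("top");cv2.imwrite("pics/t3.png",t)
a=bot.camera("scene");cv2.imwrite("pics/s4.png",a)
c=cv2.resize(w[150:400,240:410],None,fx=2.3,fy=2.3,interpolation=2);d=cv2.resize(a[110:225,200:300],None,fx=3.8,fy=5,interpolation=2)
cv2.imwrite("pics/w3.png",np.hstack([c,d]));print(c.shape,d.shape,s["joint_positions"])
E
```

```text
time: 18.68
eef_pos: [515.7, -47.4, 304.1]
tool_rot: [3.141, -0.525, 0.283]
force: [-0.1, -0.8, -0.3]
grip_width: 85.6
t 18.68 F tool [-0.4  0.7  0.1] M tool [-0.02 -0.5  -0.05] depth [569.5 189.6 -21.6] w 85.6 rot [ 3.141 -0.525  0.283]
(575, 391, 3) (575, 380, 3) [-0.38078969  0.18354598  0.6725546   2.09296764 -0.75177666  0.56397457
 -0.45262622]
```

View pics/w3.png

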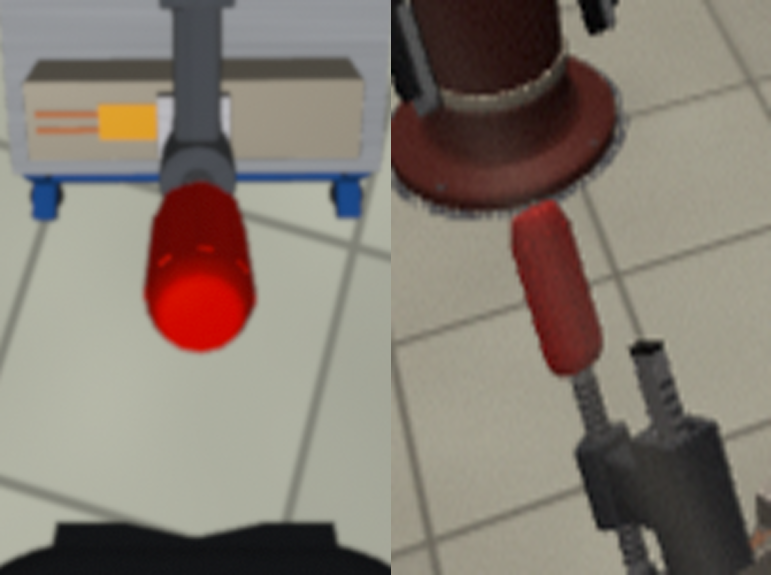

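The wrist crop shows the handle top face at wrist (327.4,285.2) and the scene crop shows it at about (239.2,152.4). The prism and plate are unmoved.

```bash
python3 - <<'E'
from h import *
s=bot.read_state();R=Ro.from_euler("xyz",s["tool_rot"]).as_matrix()
W=np.load("w3.npy")
for q in [(239.2,152.4),(238.5,152)]:
    X=tri(P("scene"),q,W,(327.4,285.2));print(X,R.T@(X-s["eef_pos"]))
t=cv2.imread("pics/t3.png");
i=bot.camera_info("wrist");K=np.array(i["camera_matrix"]);C=np.array(i["tool_from_camera"])
r=C[:3,:3]@np.linalg.inv(K)@[327.4,285.2,1]
for d in (195,205,215,225):print(d,r*d+C[:3,3])
E
```

```text
[506.40395059 -50.50022491 252.02454122] [-34.50645245   0.36276318  39.9772412 ]
[506.33724752 -51.11331737 253.14348135] [-34.15018558   0.93361159  38.89116354]
195 [-27.14082627   2.68473868  26.04934516]
205 [-32.5837992    2.77236576  34.78538613]
215 [-38.02677212   2.85999284  43.5214271 ]
225 [-43.46974504   2.94761992  52.25746806]
```

```bash
python3 -m handwheel '[[[0,0,0,0,-0.4,0,1],[-0.65,0.03,0,0,0,0,1],[-0.64,0.03,0,0,0,0,1],[0,0,0.78,0,0,0,1],[0,0,0.78,0,0,0,1],[0,0,0.78,0,0,0,1],[0,0,0.78,0,0,0,1],[0,0,0,0,0,0,1]]]'; python3 f.py
python3 -m handwheel '[[[0,0,0,0,0,0,0.3],[0,0,0,0,0,0,0.3],[0,0,0,0,0,0,0],[0,0,0,0,0,0,0],[0,0,0,0,0,0,0],[0,0,0,0,0,0,0]]]' 20; python3 f.py
```

```text
time: 19.82
eef_pos: [523.4, -46.3, 218.4]
tool_rot: [-3.141, -0.486, 0.283]
force: [-0.0, 0.9, 0.3]
grip_width: 85.7
t 19.82 F tool [ 0.3 -0.9 -0.2] M tool [-0.03 -0.48 -0.04] depth [534.9 190.6  35.7] w 85.7 rot [-3.141 -0.486  0.283]
time: 20.58
eef_pos: [523.3, -46.7, 220.0]
tool_rot: [-3.141, -0.49, 0.283]
force: [-4.4, -0.5, 5.8]
grip_width: 29.1
t 20.57 F tool [-1.1 -0.8 -7.2] M tool [ 0.37 -0.55  0.  ] depth [535.5 190.7  36. ] w 29.1 rot [-3.141 -0.49   0.283]
```

The grip is centred (Fy about 0). The fingers push 7 N axially from swinging shut, so I relieve that and begin turning.

```bash
python3 -m handwheel '[[[0,0,-0.04,0,0,0,0],[0,0,0,0,0,0.5,0],[0,0,0.002,0,0,1,0],[0,0,0.002,0,0,1,0],[0,0,0.002,0,0,1,0]]]' 30; python3 f.py
python3 -m handwheel '[[[0,0,0.002,0,0,1,0],[0,0,0.002,0,0,1,0],[0,0,0.002,0,0,1,0],[0,0,0.002,0,0,1,0],[0,0,0.002,0,0,1,0],[0,0,0.002,0,0,1,0]]]'; python3 f.py
```

```text
time: 21.2
eef_pos: [523.4, -46.1, 219.9]
tool_rot: [-2.982, -0.464, -0.062]
force: [2.6, 0.9, -2.0]
grip_width: 29.5
t 21.2 F tool [ 1.4 -0.6  3.1] M tool [ 0.14 -0.24 -0.07] depth [568.1  19.5  35.5] w 29.5 rot [-2.982 -0.464 -0.062]
time: 21.95
eef_pos: [523.6, -45.8, 219.9]
tool_rot: [-2.767, -0.322, -0.609]
force: [1.8, 2.2, -0.4]
grip_width: 29.4
t 21.95 F tool [ 0.1 -2.5  1.5] M tool [ 0.15 -0.33 -0.07] depth [ 501.9 -267.4   35.9] w 29.4 rot [-2.767 -0.322 -0.609]
```

```bash
python3 -m handwheel '[[[0,0,0.002,0,0,1,0],[0,0,0.002,0,0,1,0],[0,0,0.002,0,0,1,0],[0,0,0.002,0,0,1,0],[0,0,0.002,0,0,1,0],[0,0,0.002,0,0,1,0],[0,0,0.002,0,0,1,0],[0,0,0.002,0,0,1,0],[0,0,0.002,0,0,1,0]]]'; python3 f.py; python3 -c "
from rig import bot;print(bot.read_state()['joint_positions'])"
```

```text
time: 23.08
eef_pos: [524.2, -45.7, 220.0]
tool_rot: [-2.652, 0.022, -1.327]
force: [0.7, 2.3, 1.9]
grip_width: 29.3
t 23.07 F tool [-2.1 -1.9 -1.1] M tool [ 0.08 -0.41 -0.11] depth [ 165.8 -544.4   36.6] w 29.3 rot [-2.652  0.022 -1.327]
[-0.45345667  0.39793955  0.84788079  2.18361621 -1.22155117  0.59321159
 -1.58625511]
```

```bash
python3 -m handwheel '[[[0,0,0.002,0,0,1,0],[0,0,0.002,0,0,1,0],[0,0,0.002,0,0,1,0],[0,0,0.002,0,0,1,0],[0,0,0.002,0,0,1,0],[0,0,0.002,0,0,1,0],[0,0,0.002,0,0,1,0],[0,0,0.002,0,0,1,0],[0,0,0.002,0,0,1,0]]]'; python3 f.py; python3 -c "
from rig import bot;print(bot.read_state()['joint_positions'])"
```

```text
time: 24.2
eef_pos: [524.8, -45.7, 220.1]
tool_rot: [-2.796, 0.357, -2.055]
force: [1.1, 1.1, 4.6]
grip_width: 29.1
t 24.2 F tool [-3.  -1.7 -3.4] M tool [-0.16 -0.52 -0.13] depth [-267.9 -502.7   37.5] w 29.1 rot [-2.796  0.357 -2.055]
[-0.53187428  0.44266915  0.98244282  2.1848267  -1.27237288  0.67096524
 -2.32036007]
```

137° turned with small loads. I let go, wind back 215° and grip again.

```bash
python3 -m handwheel '[[[0,0,0,0,0,0,1],[0,0,0,0,0,0,1],[0,0,0,0,0,0,1],[0,0,0,0,0,-1,1],[0,0,0,0,0,-1,1],[0,0,0,0,0,-1,1],[0,0,0,0,0,-1,1],[0,0,0,0,0,-1,1],[0,0,0,0,0,-1,1],[0,0,0,0,0,-1,1],[0,0,0,0,0,-1,1],[0,0,0,0,0,-1,1]]]'; python3 f.py
python3 -m handwheel '[[[0,0,0,0,0,-1,1],[0,0,0,0,0,-1,1],[0,0,0,0,0,-1,1],[0,0,0,0,0,-1,1],[0,0,0,0,0,-1,1],[0,0,0,0,0,-1,1],[0,0,0,0,0,-1,1],[0,0,0,0,0,-1,1],[0,0,0,0,0,-1,1],[0,0,0,0,0,-1,1],[0,0,0,0,0,-1,1],[0,0,0,0,0,-1,1]]]'; python3 f.py
python3 -m handwheel '[[[0,0,0,0,0,-1,1],[0,0,0,0,0,-1,1],[0,0,0,0,0,-1,1],[0,0,0,0,0,-1,1],[0,0,0,0,0,-1,1],[0,0,0,0,0,-1,1],[0,0,0,0,0,-1,1],[0,0,0,0,0,-1,1],[0,0,0,0,0,-1,1],[0,0,0,0,0,-1,1],[0,0,0,0,0,-1,1],[0,0,0,0,0,-1,1]]]'; python3 f.py
python3 -m handwheel '[[[0,0,0,0,0,-1,1],[0,0,0,0,0,-1,1],[0,0,0,0,0,-1,1],[0,0,0,0,0,-1,1],[0,0,0,0,0,-1,1],[0,0,0,0,0,-1,1],[0,0,0,0,0,-1,1],[0,0,0,0,0,-1,1],[0,0,0,0,0,-1,1],[0,0,0,0,0,-1,1],[0,0,0,0,0,0,1]]]'; python3 f.py;python3 -c "
from rig import bot;print(bot.read_state()['joint_positions'])"
```

```text
time: 25.7
eef_pos: [523.2, -46.8, 219.0]
tool_rot: [-2.654, 0.019, -1.324]
force: [0.0, -0.0, 0.5]
grip_width: 85.8
t 25.7 F tool [-0.  -0.2 -0.4] M tool [-0.49  0.07 -0.03] depth [ 169.  -542.2   36.2] w 85.8 rot [-2.654  0.019 -1.324]
time: 27.2
eef_pos: [523.2, -46.9, 219.0]
tool_rot: [-2.865, -0.408, -0.339]
force: [-0.4, -0.3, 0.5]
grip_width: 85.1
t 27.2 F tool [-0.1  0.2 -0.7] M tool [-0.31 -0.43 -0.02] depth [ 554.1 -124.8   36.2] w 85.1 rot [-2.865 -0.408 -0.339]
time: 28.7
eef_pos: [523.2, -46.9, 219.0]
tool_rot: [2.9, -0.428, 0.818]
force: [-0.3, -0.5, -0.1]
grip_width: 85.4
t 28.7 F tool [-0.5  0.2 -0.1] M tool [ 0.22 -0.44 -0.1 ] depth [385.  417.5  36.2] w 85.4 rot [ 2.9   -0.428  0.818]
time: 30.08
eef_pos: [523.2, -47.0, 219.0]
tool_rot: [2.663, -0.102, 1.659]
force: [0.3, -0.1, -0.1]
grip_width: 85.5
t 30.07 F tool [-0.1  0.2  0.2] M tool [ 0.51 -0.14  0.  ] depth [-70.  563.6  36.2] w 85.5 rot [ 2.663 -0.102  1.659]
[ 0.02599882  0.30419717  0.18146875  2.17365246 -0.89330848  0.34652069
  1.05256262]
```

```bash
python3 -m handwheel '[[[0,0,-0.03,0,0,0,0.3],[0,0,0,0,0,0,0.3],[0,0,0,0,0,0,0],[0,0,0,0,0,0,0],[0,0,0,0,0,0,0],[0,0,0,0,0,0,0]]]' 30; python3 f.py
python3 -m handwheel '[[[0,0,0.002,0,0,1,0],[0,0,0.002,0,0,1,0],[0,0,0.002,0,0,1,0],[0,0,0.002,0,0,1,0],[0,0,0.002,0,0,1,0],[0,0,0.002,0,0,1,0]]]'; python3 f.py
```

```text
time: 30.82
eef_pos: [523.9, -46.8, 220.6]
tool_rot: [2.661, -0.101, 1.66]
force: [0.6, 0.6, 3.8]
grip_width: 29.5
t 30.82 F tool [ 0.9  2.3 -3. ] M tool [-0.13  0.05 -0.04] depth [-70.6 564.8  36.5] w 29.5 rot [ 2.661 -0.101  1.66 ]
time: 31.58
eef_pos: [523.7, -46.5, 220.3]
tool_rot: [2.767, -0.324, 1.172]
force: [0.9, 1.5, 4.8]
grip_width: 29.5
t 31.57 F tool [ 3.2  1.7 -3.6] M tool [-0.    0.25 -0.2 ] depth [222.4 523.6  36.3] w 29.5 rot [ 2.767 -0.324  1.172]
```

```bash
python3 -m handwheel '[[[0,0,0.002,0,0,1,0],[0,0,0.002,0,0,1,0],[0,0,0.002,0,0,1,0],[0,0,0.002,0,0,1,0],[0,0,0.002,0,0,1,0],[0,0,0.002,0,0,1,0],[0,0,0.002,0,0,1,0],[0,0,0.002,0,0,1,0],[0,0,0.002,0,0,1,0],[0,0,0.002,0,0,1,0]]]'; python3 f.py
python3 -m handwheel '[[[0,0,0.002,0,0,1,0],[0,0,0.002,0,0,1,0],[0,0,0.002,0,0,1,0],[0,0,0.002,0,0,1,0],[0,0,0.002,0,0,1,0],[0,0,0.002,0,0,1,0],[0,0,0.002,0,0,1,0],[0,0,0.002,0,0,1,0],[0,0,0.002,0,0,1,0],[0,0,0.002,0,0,1,0]]]'; python3 f.py
```

```text
time: 32.83
eef_pos: [523.8, -46.0, 220.1]
tool_rot: [-3.116, -0.49, 0.231]
force: [-1.4, -0.1, 7.7]
grip_width: 28.9
t 32.83 F tool [ 2.4 -0.4 -7.5] M tool [ 0.4   0.14 -0.17] depth [544.2 165.8  36.6] w 28.9 rot [-3.116 -0.49   0.231]
time: 34.08
eef_pos: [524.4, -46.0, 220.1]
tool_rot: [-2.738, -0.29, -0.695]
force: [-2.6, 1.2, 10.7]
grip_width: 29.3
t 34.08 F tool [  0.4  -3.6 -10.4] M tool [ 0.54 -0.26 -0.16] depth [ 477.2 -310.7   37.5] w 29.3 rot [-2.738 -0.29  -0.695]
```

The jaw lifts as the screw loads it, so the handle sinks less than I feed. I relieve the axial push and go on without feed.

```bash
python3 -m handwheel '[[[0,0,-0.04,0,0,0,0],[0,0,0,0,0,1,0],[0,0,0,0,0,1,0],[0,0,0,0,0,1,0],[0,0,0,0,0,1,0],[0,0,0,0,0,1,0],[0,0,0,0,0,1,0],[0,0,0,0,0,1,0],[0,0,0,0,0,1,0],[0,0,0,0,0,1,0]]]'; python3 f.py; python3 -c "
from rig import bot;print(bot.read_state()['joint_positions'])"
```

```text
time: 35.33
eef_pos: [524.6, -45.9, 220.3]
tool_rot: [-2.654, 0.063, -1.404]
force: [3.9, 1.4, 3.4]
grip_width: 29.5
t 35.33 F tool [-0.9 -5.2 -1. ] M tool [ 0.6  -0.21 -0.2 ] depth [ 118.1 -557.2   37.1] w 29.5 rot [-2.654  0.063 -1.404]
[-0.46476885  0.40321432  0.86657809  2.18335402 -1.2290657   0.60288833
 -1.66584847]
```

```bash
python3 -m handwheel '[[[0,0,0,0,0,1,0],[0,0,0,0,0,1,0],[0,0,0,0,0,1,0],[0,0,0,0,0,1,0],[0,0,0,0,0,1,0],[0,0,0,0,0,1,0],[0,0,0,0,0,1,0],[0,0,0,0,0,1,0],[0,0,0,0,0,1,0],[0,0,0,0,0,1,0],[0,0,0,0,0,1,0],[0,0,0,0,0,0,0]]]'; python3 f.py
python3 -m handwheel '[[[0,0,0,0,0,0,0.5],[0,0,0,0,0,0,1],[0,0,0,0,0,0,1],[0,0,0,0,0,0,1],[0,0,-0.5,0,0,0,1],[0,0,-0.9,0,0,0,1],[0,0,-0.9,0,0,0,1],[0,0,-0.9,0,0,0,1],[0,0,-0.9,0,0,0,1],[0,0,-0.9,0,0,0,1],[0,0,0,0,0,0,1],[0,0,0,0,0,0,1]]]'; python3 f.py
python3 - <<'E'
from h import *
a=bot.camera("scene");cv2.imwrite("pics/s5f.png",a);b=cv2.imread("pics/s4.png");c=cv2.imread("pics/scene.png")
f=lambda i:cv2.resize(i[140:300,200:320],None,fx=2.2,fy=3.5,interpolation=2)
cv2.imwrite("pics/s5.png",np.hstack([f(c),f(b),f(a)]))
E
```

```text
time: 36.83
eef_pos: [524.7, -46.0, 220.1]
tool_rot: [-2.899, 0.431, -2.324]
force: [5.9, 1.6, 1.4]
grip_width: 29.5
t 36.83 F tool [-5.3 -2.9  1.6] M tool [ 0.35 -0.66  0.  ] depth [-387.5 -417.4   37.3] w 29.5 rot [-2.899  0.431 -2.324]
time: 38.33
eef_pos: [473.9, -74.1, 311.2]
tool_rot: [-2.9, 0.443, -2.315]
force: [-0.5, -0.7, 0.3]
grip_width: 85.4
t 38.33 F tool [ 0.7 -0.3 -0.6] M tool [-0.22  0.48  0.01] depth [-374.4 -427.   -66.7] w 85.4 rot [-2.9    0.443 -2.315]
```

View pics/s5.png

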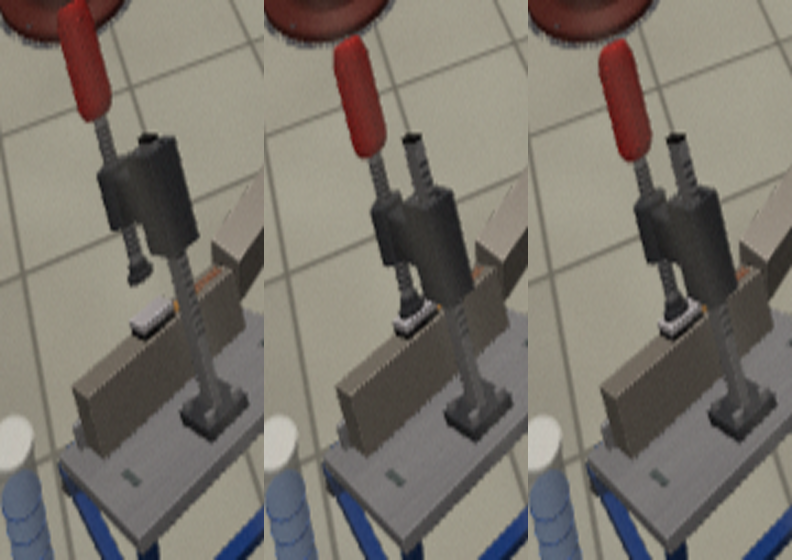

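Left to right are the start, after sliding and after screwing. The foot sits on the plate, the handle-to-arm gap has closed by about one turn's worth, and the prism has not moved. The gripper is clear, so I hand in.

```bash
python3 f.py; python3 -c "
from rig import bot;print(bot.hand_in())"
```

```text
t 38.38 F tool [-0.3  0.2 -0.3] M tool [-0.21  0.43 -0.03] depth [-374.2 -427.   -66.8] w 85.9 rot [-2.9    0.443 -2.315]
the job is handed in; nothing more can be done
None
```

The clamp is on the plate and screwed down, and I handed the job in at 38.4 s. The force on the plate could not be measured directly; from the turns made I expect about 40 N.

- **Jaw:** I pinched it by the collar and slid it down about 29 mm. At a tool force of about 21 N (including about 10 N of sliding drag and reading offset) it barely moved any further, so I took it as bound. When I let go it stayed put with the foot on the plate. I judged that it was tilted and bound from the force rise and the picture, not from a joint reading.
- **Screw:** I turned the red handle about 367° clockwise in two strokes. The torque read about 0.2 N m while turning under load, which fits the foot bearing hard. It read zero in the last reading after the turning stopped, and I did not look into that.
- **Brief side load:** During the second stroke the fingers pushed down on the handle with up to about 10 N. I eased that off before finishing.
- **Last checks:** The final pictures show the foot on the plate, the gap between handle and arm closed by roughly one turn's worth, and no visible shift of the prism. The gripper was clear, with no outside force on the tool. I did not check the other bench items in a final picture, but no contact with them was felt.
- **Disagreement:** The first measurement put the screw 96 mm from the bar, against the stated 90 mm. Closer wrist-camera views agreed with 90 mm.

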